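# Lock the isolation platform with the long nut driver

## Robot

A 6-joint arm with a two-finger parallel gripper is mounted at the origin on the work surface. World frame = base frame: x ahead of the robot, y to its left, z up, the work surface at z = 0. Lengths are in m, angles in degrees, forces in N, time in s.
With the tool pointing down it reaches from about 0.35 to 0.875 m from the base axis. Payload 4.2 kg.
Tool frame: the origin (TCP) lies at the very end of the fingers, on their centre line; the grasp point (between the pads) lies 19 mm behind it; z points along the fingers, y is the line along which they close (so a half turn about z gives the same grasp; the last joint's range is limited). The gripper opens to 87 mm and grips with 3 to 60 N. Pads are 19 mm wide; open, the fingers measure 117 mm over their backs; the gripper's body (75 mm by 190 mm) begins 51 mm behind the grasp point.
Start: joints at [84.03, 22.042, 0.453, 0, -68.411, -14.817], TCP at [0.222, 0.584, 0.223] pointing down, gripper open.
Joint ranges: [-179.83, 179.83], [-69.29, 118.12], [-61.27, 80.66], [-181.25, 117.63], [-171.15, -9.14], [-177.46, 177.46]. Speed limits (degrees/s): [159.86, 159.86, 180, 180, 180, 180].

## Interface

Orientations are given as a 3x3 rotation matrix whose columns are the frame's x, y, z axes.
In Python, from station import monitor, cams, ticket gives the robot as it stands.
- The arm moves only by the tool drive_tool, never from a script. Its argument "moves" is a list of rows, each an object with "delta_pos": the shift along the tool's x, y, z in mm, a list of three; "turn": the turn about the tool's z in rad; "claw": the opening, from 0 (shut) to 1 (fully open). A call has 1 to 12 rows; each row shifts and turns the commanded pose from where the row before left it, along the tool's axes as they then stand; what a row does not reach is not made up. A row lasts 1/8 s, in which the tool goes at most 62.5 mm and 10.7 degrees, less where a joint would pass 70% of its speed; a pose out of reach is approached as far as the arm can. A call is refused whole if a number of a shift passes 62.5 or a number of a turn 0.188, either way. A call with a gripper value outside its range is refused whole. The fingers move at their own pace and stop on an object; the grip force is fixed at half the most. Time passes only in rows, so rows that do not move let the fingers close. It gives the time, the measured TCP pose, the force, the opening and the grip force at its end, in the units of the state.
- monitor.sense(): the state, without advancing time (a new reading comes with each control period).
- cams.capture(name): name is "side" or "top" or "wrist"; returns a dict with "color" (480x640x3 uint8, red, green, blue), "range_z" (480x640 float32, m along the optical axis (not along the pixel's ray), 0 where there is no reading), "vertical_fov" (degrees; the focal length in pixels is half the picture's height over the tangent of half this angle, whatever the lens; pixels are square), "cx", "cy" (the principal point, pixels), "extrinsics" (4x4, takes a point from camera to world coordinates). Camera axes: x right, y down, z forward; pixel columns grow to the right and rows downward; lengths in m; the calibration is good to about 2 mm. A picture is of the moment at which its call begins.
- ticket.finish_job(): hands the job in; it is judged then, once.
The state is a dict: "time_s": time; "joints": joint angles; "joint_velocities": joint speeds; "effort": joint torques, N m; "tcp_pos": TCP position; "ee_rot": TCP orientation; "wrist_force": force on the tool from outside, world axes, zero at the start; "moment": the same for the moment, N m; "gripper_width": opening from 0.0 (shut) to 1.0 (fully open); "gripper_force": force on a finger pad.
Only numpy, scipy, OpenCV 4.12 (cv2) and the standard library are available. Lean on these libraries where they do the work, as an engineer would, in place of code of your own. Each camera call takes 0.05 s, during which the arm holds its last target. There are 200 camera calls.

## Task

Lock the vibration-isolation platform while its optics are realigned: take the long T-handled nut driver out of the wooden stand, put it down the open corner bore of the platform until its socket sits fully on the lock nut at the bottom, and turn it clockwise until the nut comes up tight against its stop. Let go and leave the driver standing upright on the nut, as the platform will be unlocked again straight afterwards; do not disturb the other drivers or the equipment around.

Things in the scene. Friction and masses are not known exactly. Their poses are not given: they have to be found in the camera images.
- long_driver: Long T-handled nut driver, 168 mm, 0.42 kg, upright in a hole of the wooden stand, tallest of three. Origin: centre of the socket's open lower end; z up the shaft, y along the handle bar. Steel socket 41 mm outside diameter, 45 mm tall; hexagonal cavity 31.5 mm across flats, 24 mm deep, two of its flats parallel to the handle bar. Shaft 14 mm diameter.
- driver_grip (a point): Middle of the long driver's black plastic handle bar, 155 mm above the driver's origin, driver's axes. The bar is 100 mm long (along y), 20 mm wide (x), 26 mm tall (z), with flat sides: grip across the 20 mm from above. At the start the bar is within about 0.15 rad of square to the stand's row of holes.
- platform: Fixed vibration-isolation platform with an aluminium top full of small holes, 400 x 420 mm, top face 110 mm above the table. Origin: centre of its underside; at zero yaw x points away from the robot and y to its left. A deep bore near each corner; three are closed by black caps, the one nearest the robot on the robot's left is open. The top is bare for 100 mm around it.
- bore_mouth (a point): Centre of the open bore's mouth, on the platform's top face, 145 mm towards the robot and 150 mm left of the platform's centre; the platform's axes, z up. The bore is 48 mm in diameter, straight, with a 3 mm chamfer at the mouth, 90 mm deep down to the washer on which the socket comes to rest.
- nut_seat (a point): Bore axis at the washer, 90 mm below bore_mouth, 20 mm above the table: the seated socket's lower end rests here; the platform's axes. The nut standing here is a steel hexagon 30 mm across flats, 18 mm tall, the top 5 mm chamfered. A socket that rests on the nut but is not engaged is 13 to 18 mm too high. Fit: about 5 degrees of play either way.
- lock_nut (a joint): Angle of the lock nut, rad, clockwise from above. Starts at 0 to 0.25, tight at a solid stop at 1.05 (45 to 60 degrees of turning, plus play); stays where left. Friction about 0.25 N m. Forced some 25 degrees past the stop, the socket slips round the nut. At 0 two of its flats are square to the platform's x axis; at q it is turned clockwise by q. The socket fits every 60 degrees.
- stand: Fixed wooden block, 210 x 85 x 55 mm, with three 47 mm holes in a row along its x axis at x = -64, 0 and 64 mm, 45 mm deep (floor 10 mm above the table). Origin: centre of its underside. The three drivers stand in it in any order.
- stub_driver: Short T-handled driver, 108 mm long, in the stand: leave it alone. Origin at its lower end.
- round_driver: Driver with a round upright handle, 135 mm long, in the stand: leave it alone. Origin at its lower end.
- mirror_mount: Black mirror mount on a post, 107 mm tall, standing on the far half of the platform: leave it alone. Origin: centre of its foot.
- lens_mount: Round lens mount on a post, 100 mm tall, standing on the far half of the platform: leave it alone. Origin: centre of its foot.
- beam_dump: Black finned box, 66 x 52 x 70 mm, standing on the far half of the platform: leave it alone. Origin: centre of its underside.
- power_meter: Grey handheld meter, 150 x 78 x 37 mm, lying on the table farther left of the platform: leave it alone. Origin: centre of its underside.
- ball_driver: Screwdriver, 190 mm long, lying on the table left of the platform: leave it alone.
- solvent_bottle: Closed amber jar, 60 mm diameter, 105 mm tall, on the table between stand and robot: leave it alone. Origin: centre of its underside.
Not all that is in view belongs to the job. Leave any pink or turquoise look-alike of the long_driver alone.

How it is judged:
By the outcome, as a careful person would: the job done as asked, in the order asked, and still so for the second after the job is handed in, with the robot touching nothing.
It also fails if it takes over 45 s, if anything falls off the work surface, if the arm or the gripper's body presses on something with over 40 N, if the wrist force passes 120 N, or if a joint passes its speed limit or range.

## Working session

There is one attempt and no reset: what is moved stays moved. The work goes in short steps, Python scripts to look and compute and a tool call to move; the robot and the scene stay as the last step left them, time stands still between calls to the robot, and variables do not carry over. Pictures are saved under pics/ and viewed, at most 10 in all, crops included, and the job is handed in when it is done.

Besides the shell and the picture viewer there is one more tool, called as name(argument=value, ...) on one line, values as JSON. drive_tool: Moves the arm, as the interface text tells. Its arguments: {"type":"object","properties":{"moves":{"type":"array","items":{"type":"object","properties":{"delta_pos":{"type":"array","items":{"type":"number"}},"turn":{"type":"number"},"claw":{"type":"number"}}}}},"required":["moves"]}

```bash
mkdir -p pics; cat > h.py <<'E'
import numpy as np,cv2
from station import monitor,cams,ticket
def cap(n):
    d=cams.capture(n); np.savez(f'{n}.npz',**{k:np.array(v) for k,v in d.items()}); return d
def save(d,f): cv2.imwrite(f,np.ascontiguousarray(d['color'][:,:,::-1]))
def load(n): return dict(np.load(f'{n}.npz'))
def ray(d,u,v):
    f=240/np.tan(np.radians(float(d['vertical_fov']))/2); T=np.array(d['extrinsics'])
    r=np.stack([(np.asarray(u,float)-d['cx'])/f,(np.asarray(v,float)-d['cy'])/f,np.ones_like(np.asarray(u,float))],-1)
    return T[:3,3],r@T[:3,:3].T
def plane(d,u,v,z):
    o,r=ray(d,u,v); return o+r*((z-o[2])/r[...,2])[...,None]
def cloud(d):
    v,u=np.mgrid[:480,:640]; o,r=ray(d,u,v); return o+r*np.asarray(d['range_z'])[...,None]
E
python3 - <<'E'
from h import *
a=[cap(n) for n in('top','side','wrist')]
for n,d in zip('tsw',a): save(d,f'pics/{n}0.png'); print(np.round(np.array(d['extrinsics']),3).tolist(),d['vertical_fov'],d['cx'],d['cy'])
s=monitor.sense();print(s['tcp_pos'],np.round(s['ee_rot'],3).tolist(),s['time_s'])
E
```

```text
[[-0.014, -0.997, 0.076, 0.477], [-1.0, 0.016, 0.021, 0.014], [-0.022, -0.075, -0.997, 1.596], [0.0, 0.0, 0.0, 1.0]] 45.85688101198138 320.3935370126908 239.13933529801366
[[0.969, -0.14, 0.202, 0.262], [-0.246, -0.524, 0.815, -1.23], [-0.008, -0.84, -0.543, 0.966], [0.0, 0.0, 0.0, 1.0]] 42.9364022515426 320.3001077009239 235.74223996874883
[[-0.355, -0.891, -0.282, 0.299], [-0.935, 0.34, 0.104, 0.554], [0.003, 0.3, -0.954, 0.385], [0.0, 0.0, 0.0, 1.0]] 59.155353973100915 316.95202646696396 249.06995270056632
[0.22163853 0.58389437 0.22170515] [[0.935, -0.355, -0.0], [-0.355, -0.935, -0.002], [0.0, 0.002, -1.0]] 0.15
```

View pics/t0.png

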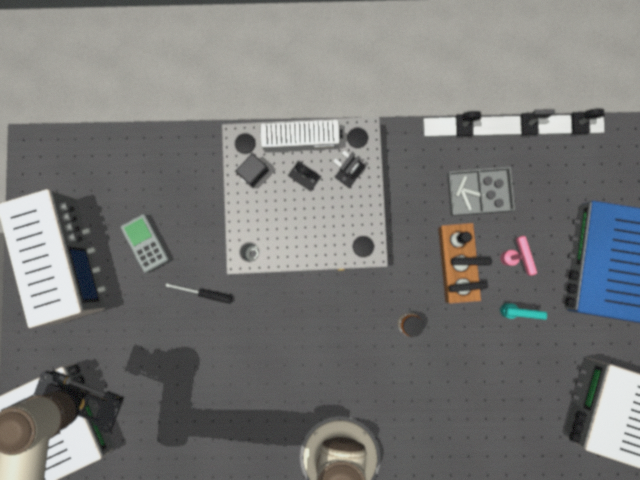

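View pics/s0.png

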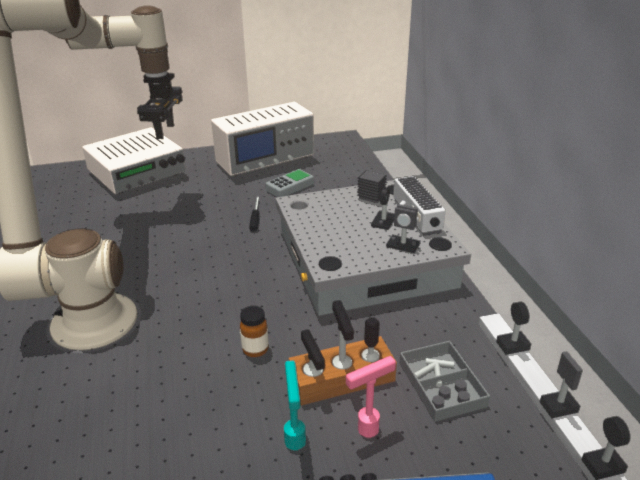

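View pics/w0.png

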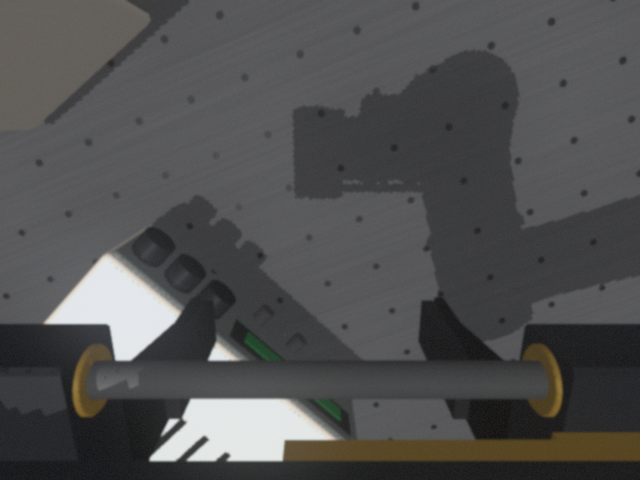

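The top view shows the stand at about (461,263), with T-bars at (470,261) and (468,287), a round handle at (461,239) and the open bore at (250,252). In the side view the middle driver, with its handle at (343,320), is the tallest, so it is the long one. The wrist camera sees only table.

```bash
python3 - <<'E'
from h import *
t=load('top'); s=load('side')
for n,d,(x0,x1,y0,y1) in(('top',t,(435,500,215,310)),('side',s,(270,410,290,400))):
    P=cloud(d)[y0:y1,x0:x1]; C=d['color'][y0:y1,x0:x1].astype(int)
    dark=C.max(-1)<70
    m=(dark&(P[...,2]>0.08)).astype(np.uint8)
    k,l,st,c=cv2.connectedComponentsWithStats(m)
    for i in range(1,k):
        if st[i,4]<15: continue
        q=P[l==i]; print(n,c[i]+[x0,y0],st[i,4],'mean',q.mean(0).round(4),'zmax',np.percentile(q[:,2],95).round(4))
        top=q[q[:,2]>np.percentile(q[:,2],95)-.008]; r=cv2.minAreaRect((top[:,:2]*1000).astype(np.float32)); print('   toprect',r)
    # stand
    o=(C[...,0]>C[...,2]*1.8)&(C[...,0]>90)&(abs(P[...,2]-.055)<.006); q=P[o]; print('stand',cv2.minAreaRect((q[:,:2]*1000).astype(np.float32)),q[:,2].mean())
# platform
P=cloud(t);m=(abs(P[...,2]-.11)<.008);m[:,:215]=0;m[:,395:]=0;m[300:]=0
k,l,st,c=cv2.connectedComponentsWithStats(m.astype(np.uint8));i=1+st[1:,4].argmax();q=P[l==i]
print('plat',cv2.minAreaRect((q[:,:2]*1000).astype(np.float32)),np.median(q[:,2]))
print('bore',plane(t,250,252,.11),'zs',P[246:258:2,244:258:2,2].round(3))
E
```

```text
top [463.68807339 237.39449541] 109 mean [ 0.586  -0.3218  0.1391] zmax 0.1499
   toprect ((586.8980102539062, -324.6431884765625), (22.687458038330078, 21.597354888916016), 24.514509201049805)
top [472.11328125 260.78125   ] 256 mean [ 0.5242 -0.3303  0.1835] zmax 0.1828
   toprect ((508.6816101074219, -181.36587524414062), (26.274696350097656, 395.9529113769531), 5.4852824211120605)
top [468.97863248 286.05128205] 234 mean [ 0.4614 -0.3344  0.1241] zmax 0.1234
   toprect ((463.6029968261719, -184.09454345703125), (397.4120178222656, 20.606416702270508), 89.19991302490234)
stand ((524.0208129882812, -330.580322265625), (208.78477478027344, 86.2635726928711), 4.026735782623291) 0.05503707037108857
side [342.80942184 320.31905782] 467 mean [ 0.5232 -0.3515  0.1764] zmax 0.18
   toprect ((410.42510986328125, -762.0848388671875), (980.7279663085938, 38.61990737915039), 74.63177490234375)
side [371.35967302 331.32425068] 367 mean [ 0.5868 -0.3434  0.1257] zmax 0.1465
   toprect ((435.24761962890625, -777.8585815429688), (967.6997680664062, 28.633880615234375), 70.70415496826172)
side [312.20261438 349.16122004] 459 mean [ 0.46   -0.3533  0.1166] zmax 0.1198
   toprect ((376.56024169921875, -765.001953125), (956.5956420898438, 41.209537506103516), 78.60317993164062)
stand ((527.42919921875, -336.90740966796875), (210.8006134033203, 93.73155212402344), 3.1840262413024902) 0.05453274548010288
plat ((709.6571655273438, 89.66148376464844), (402.1356201171875, 421.1929626464844), 1.857435941696167) 0.11103129880829887
bore [0.55867866 0.23175185 0.11      ] zs [[0.082 0.062 0.041 0.022 0.021 0.016 0.106]
 [0.074 0.044 0.017 0.02  0.029 0.022 0.017]
 [0.045 0.018 0.024 0.042 0.041 0.043 0.036]
 [0.045 0.015 0.037 0.045 0.042 0.047 0.042]
 [0.034 0.02  0.035 0.031 0.039 0.037 0.044]
 [0.044 0.02  0.021 0.041 0.041 0.044 0.043]]
```

drive_tool(moves=[{"delta_pos": [46,15,-9],"claw": 0.55},{"delta_pos": [46,15,-9]},{"delta_pos": [46,15,-9]},{"delta_pos": [46,15,-9]},{"delta_pos": [46,15,-9]},{"delta_pos": [46,15,-9]},{"delta_pos": [46,14,-9]},{"delta_pos": [46,13,-9]},{"delta_pos": [43,13,-9]},{"turn": 0.17},{"turn": 0.17},{"turn": 0.17}])

```text
invalid input
```

drive_tool(moves=[{"turn": 0.17},{"turn": 0.17},{"turn": 0.17},{"turn": 0.188},{},{}])

```text
invalid input
```

```bash
python3 - <<'E'
from h import *
s=monitor.sense();print(s['time_s'],s['tcp_pos'],np.round(s['ee_rot'],4).tolist(),s['joints'],s['gripper_width'])
d=cap('wrist'); save(d,'pics/w1.png')
E
```

```text
0.15 [0.22163853 0.58389437 0.22170515] [[0.9349, -0.355, -0.0005], [-0.355, -0.9349, -0.0016], [0.0001, 0.0017, -1.0]] [ 8.40293796e+01  2.20811949e+01  3.97573428e-01 -2.00223407e-02
 -6.84113328e+01 -1.48157595e+01] 0.999952534121697
```

View pics/w1.png

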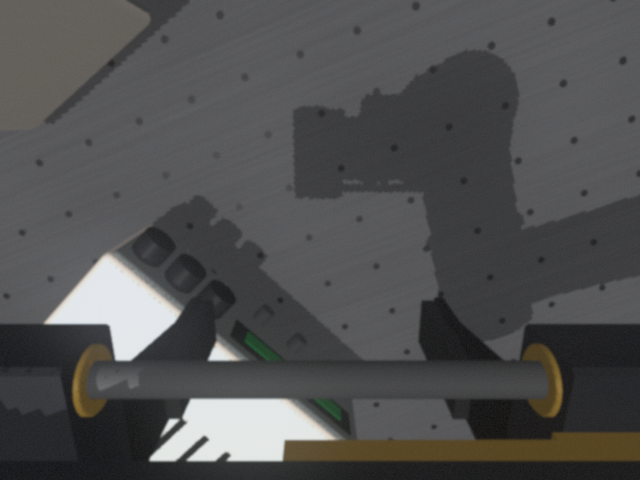

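Every row needs all three fields. The arm has not moved and the picture is unchanged.

drive_tool(moves=[{"delta_pos": [46,15,-9],"turn": 0,"claw": 0.55},{"delta_pos": [46,15,-9],"turn": 0,"claw": 0.55},{"delta_pos": [46,15,-9],"turn": 0,"claw": 0.55},{"delta_pos": [46,15,-9],"turn": 0,"claw": 0.55},{"delta_pos": [46,15,-9],"turn": 0,"claw": 0.55},{"delta_pos": [46,15,-9],"turn": 0,"claw": 0.55},{"delta_pos": [46,14,-9],"turn": 0,"claw": 0.55},{"delta_pos": [46,13,-9],"turn": 0,"claw": 0.55},{"delta_pos": [43,13,-9],"turn": 0,"claw": 0.55},{"delta_pos": [0,0,0],"turn": 0.17,"claw": 0.55},{"delta_pos": [0,0,0],"turn": 0.17,"claw": 0.55},{"delta_pos": [0,0,0],"turn": 0.17,"claw": 0.55}])

```text
time_s: 1.7
tcp_pos: [0.5599, 0.3166, 0.3031]
ee_rot: [[0.638, -0.77, -0.001], [-0.77, -0.638, -0.0], [-0.0, 0.001, -1.0]]
wrist_force: [0.1, 0.4, -0.2]
gripper_width: 0.55
gripper_force: 0.0
```

drive_tool(moves=[{"delta_pos": [0,0,0],"turn": 0.17,"claw": 0.55},{"delta_pos": [0,0,0],"turn": 0.17,"claw": 0.55},{"delta_pos": [0,0,0],"turn": 0.17,"claw": 0.55},{"delta_pos": [0,0,0],"turn": 0.186,"claw": 0.55},{"delta_pos": [0,0,0],"turn": 0,"claw": 0.55},{"delta_pos": [0,0,0],"turn": 0,"claw": 0.55}])

```text
time_s: 2.45
tcp_pos: [0.5598, 0.3169, 0.3034]
ee_rot: [[0.005, -1.0, -0.0], [-1.0, -0.005, -0.0], [0.0, 0.0, -1.0]]
wrist_force: [0.3, 0.6, -0.1]
gripper_width: 0.553
gripper_force: 0.0
```

```bash
python3 - <<'E'
from h import *
s=monitor.sense();print(s['time_s'],s['tcp_pos'],np.round(s['ee_rot'],4).tolist(),s['joints'],s['gripper_width'])
d=cap('wrist'); save(d,'pics/w2.png')
E
```

```text
2.45 [0.5598269  0.31688088 0.30339203] [[0.0046, -1.0, -0.0003], [-1.0, -0.0046, -0.0002], [0.0002, 0.0003, -1.0]] [ 4.38934021e+01  2.16374381e+01  1.12803033e+01 -2.97137581e-03
 -7.96605210e+01 -4.36278291e+01] 0.5527612520191604
```

View pics/w2.png

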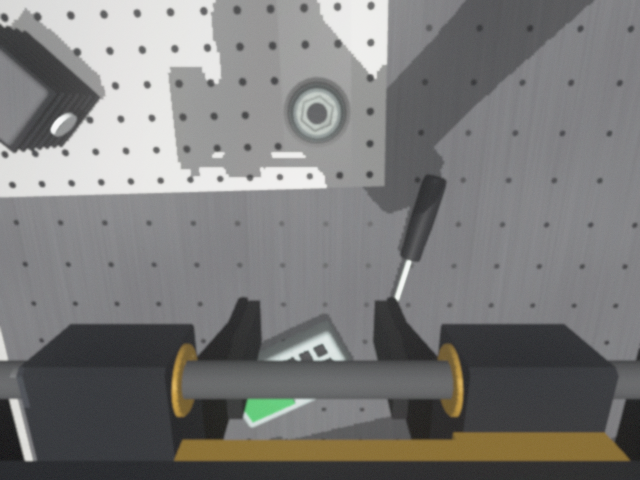

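The open bore is at (317,110) and the nut's hexagon is visible inside it. I'll measure both next.

```bash
python3 - <<'E'
from h import *
d=load('wrist')
g=cv2.cvtColor(d['color'],cv2.COLOR_RGB2GRAY)
c=cv2.resize(d['color'][70:150,277:357],None,fx=7,fy=7,interpolation=cv2.INTER_CUBIC)
cv2.imwrite('pics/w2c.png',c[:,:,::-1])
P=cloud(d)[70:150,277:357]; Z=P[...,2]
for lo,hi in((.033,.045),(.012,.028),(.0,.10)):
    m=((Z>lo)&(Z<hi)).astype(np.uint8)
    cs,_=cv2.findContours(m,cv2.RETR_EXTERNAL,cv2.CHAIN_APPROX_NONE); k=max(cs,key=cv2.contourArea)
    q=P[m>0]; (u,v),r=cv2.minEnclosingCircle(k)
    print(lo,m.sum(),q.mean(0).round(4),'circ',u+277,v+70,r)
    print('   c at .11',plane(d,u+277,v+70,.11).round(4),'at .038',plane(d,u+277,v+70,.038).round(4))
# platform edges
P=cloud(d); m=(abs(P[...,2]-.11)<.006); print(np.median(P[m][:,2]))
# right edge (world y max) and near edge fits
vs=np.arange(5,180,3); us=[np.where(m[v])[0].max() for v in vs]
e=plane(d,us,vs,.11); print('left edge y',cv2.fitLine(e[:,:2].astype(np.float32),cv2.DIST_HUBER,0,.01,.01).ravel())
us=np.arange(20,375,5); vv=[np.where(m[:,u])[0].max() for u in us]
e=plane(d,us,vv,.11); print('near edge',cv2.fitLine(e[:,:2].astype(np.float32),cv2.DIST_HUBER,0,.01,.01).ravel())
E
```

```text
0.033 971 [0.5606 0.2306 0.0398] circ 316.43975830078125 113.48795318603516 17.84677505493164
   c at .11 [0.5603 0.2311 0.11  ] at .038 [0.5603 0.2307 0.038 ]
0.012 1062 [0.5607 0.2303 0.02  ] circ 315.62752532958984 113.15785217285156 25.26957130432129
   c at .11 [0.5609 0.2308 0.11  ] at .038 [0.5611 0.2304 0.038 ]
0.0 2752 [0.5606 0.23   0.0401] circ 316.1666679382324 112.5 30.522403717041016
   c at .11 [0.5605 0.2303 0.11  ] at .038 [0.5606 0.2298 0.038 ]
0.11116843081691061
left edge y [ 0.03230661 -0.999478    0.5064989   0.20826182]
near edge [0.9994283  0.03381041 0.6630883  0.29403952]
```

View pics/w2c.png

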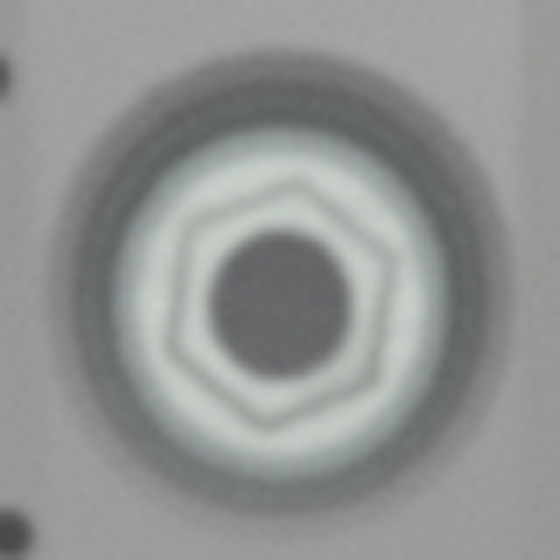

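The crop shows the hexagon's upper vertex at (297,177), its lower vertex at (265,432) and its left flat from (185,222) to (170,342). That is about 7.2° clockwise of image vertical, giving a nut q of about 0.15 rad, which is in range. The bore centre from depth (0.5606, 0.2305) agrees with the platform's edges. Next I move over the stand.

drive_tool(moves=[{"delta_pos": [52,3,0],"turn": 0,"claw": 0.55},{"delta_pos": [52,3,0],"turn": 0,"claw": 0.55},{"delta_pos": [52,3,0],"turn": 0,"claw": 0.55},{"delta_pos": [52,3,0],"turn": 0,"claw": 0.55},{"delta_pos": [52,3,0],"turn": 0,"claw": 0.55},{"delta_pos": [52,3,0],"turn": 0,"claw": 0.55},{"delta_pos": [52,3,0],"turn": 0,"claw": 0.55},{"delta_pos": [52,3,0],"turn": 0,"claw": 0.55},{"delta_pos": [52,3,0],"turn": 0,"claw": 0.55},{"delta_pos": [52,3,0],"turn": 0,"claw": 0.55},{"delta_pos": [47,3,0],"turn": 0,"claw": 0.55},{"delta_pos": [0,0,0],"turn": 0,"claw": 0.55}])

```text
time_s: 4.0
tcp_pos: [0.5274, -0.2528, 0.303]
ee_rot: [[-0.001, -1.0, -0.001], [-1.0, 0.001, -0.0], [0.0, 0.001, -1.0]]
wrist_force: [-0.2, 0.4, -1.6]
gripper_width: 0.552
gripper_force: 0.0
```

```bash
python3 - <<'E'
from h import *
s=monitor.sense();R=s['ee_rot'];p=s['tcp_pos'];print(s['time_s'],p,np.round(R,4).tolist(),s['joints'])
d=cap('wrist'); save(d,'pics/w3.png')
P=cloud(d); C=d['color'].astype(int)
m=((P[...,2]>.165)&(P[...,2]<.192)&(C.max(-1)<90)).astype(np.uint8); m[300:]=0
k,l,st,c=cv2.connectedComponentsWithStats(m);i=1+st[1:,4].argmax();m=(l==i)
q=P[m];z=np.median(q[:,2]); print('n',m.sum(),'z',z,np.percentile(q[:,2],[5,95]))
v,u=np.where(m);w=plane(d,u,v,z)[:,:2]
(cx,cy),(a,b),ang=cv2.minAreaRect((w*1000).astype(np.float32));print('rect',cx,cy,a,b,ang,'mean',w.mean(0),'px',u.mean(),v.mean())
f=cv2.fitLine(w.astype(np.float32),cv2.DIST_L2,0,.01,.01).ravel();print('bar angle',np.degrees(np.arctan2(f[1],f[0])),'tool psi',np.degrees(np.arctan2(R[1][0],R[0][0])))
E
```

```text
4.0 [ 0.5274184  -0.25278436  0.30299339] [[-0.0012, -1.0, -0.0009], [-1.0, 0.0012, -0.0001], [0.0001, 0.0009, -1.0]] [-9.74398697e+00  1.56025848e+01  2.54922579e+00  1.42301715e-02
 -7.69942295e+01  9.67339598e+00]
n 4319 z 0.1787118035089762 [0.17659157 0.18013763]
rect 525.5260009765625 -335.24945068359375 97.82632446289062 19.105152130126953 89.13011932373047 mean [ 0.52547693 -0.33865156] px 319.0810372771475 111.35911090530216
bar angle 88.987686 tool psi -90.06738030829204
```

View pics/w3.png

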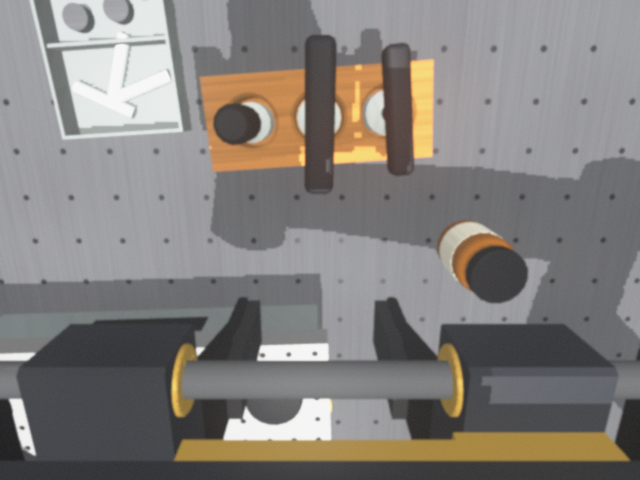

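The long driver's bar is in the middle, spanning (305–335, 35–192). It is 98 x 19 mm with its top at 0.1787 m (0.178 expected), centred at (0.5255, -0.3353), at 89.0°. The neighbouring drivers are clear. I'll descend and grip.

drive_tool(moves=[{"delta_pos": [41,1,0],"turn": 0.018,"claw": 0.55},{"delta_pos": [41,1,0],"turn": 0,"claw": 0.55},{"delta_pos": [0,0,40],"turn": 0,"claw": 0.55},{"delta_pos": [0,0,40],"turn": 0,"claw": 0.55},{"delta_pos": [0,0,40],"turn": 0,"claw": 0.55},{"delta_pos": [0,0,25],"turn": 0,"claw": 0.55},{"delta_pos": [0,0,9],"turn": 0,"claw": 0.55},{"delta_pos": [0,0,0],"turn": 0,"claw": 0.55}])

```text
time_s: 5.05
tcp_pos: [0.5259, -0.3315, 0.1498]
ee_rot: [[-0.014, -1.0, -0.0], [-1.0, 0.014, -0.0], [0.0, 0.0, -1.0]]
wrist_force: [-0.8, -0.0, 1.3]
gripper_width: 0.55
gripper_force: 0.0
```

drive_tool(moves=[{"delta_pos": [0,0,0],"turn": 0,"claw": 0},{"delta_pos": [0,0,0],"turn": 0,"claw": 0},{"delta_pos": [0,0,0],"turn": 0,"claw": 0},{"delta_pos": [0,0,0],"turn": 0,"claw": 0},{"delta_pos": [0,0,0],"turn": 0,"claw": 0},{"delta_pos": [0,0,0],"turn": 0,"claw": 0}])

```text
time_s: 5.8
tcp_pos: [0.5257, -0.3323, 0.15]
ee_rot: [[-0.016, -1.0, 0.001], [-1.0, 0.016, -0.0], [0.0, -0.001, -1.0]]
wrist_force: [0.0, 0.6, 2.7]
gripper_width: 0.231
gripper_force: 30.0
```

drive_tool(moves=[{"delta_pos": [0,0,-10],"turn": 0,"claw": 0},{"delta_pos": [0,0,-20],"turn": 0,"claw": 0},{"delta_pos": [0,0,-30],"turn": 0,"claw": 0},{"delta_pos": [0,0,-35],"turn": 0,"claw": 0},{"delta_pos": [0,0,-35],"turn": 0,"claw": 0},{"delta_pos": [0,0,-25],"turn": 0,"claw": 0},{"delta_pos": [0,0,-10],"turn": 0,"claw": 0},{"delta_pos": [0,0,0],"turn": 0,"claw": 0}])

```text
time_s: 6.8
tcp_pos: [0.5253, -0.3319, 0.314]
ee_rot: [[-0.016, -1.0, -0.0], [-1.0, 0.016, 0.001], [-0.001, 0.0, -1.0]]
wrist_force: [-0.2, 0.2, -3.4]
gripper_width: 0.225
gripper_force: 30.0
```

```bash
python3 - <<'E'
from h import *
s=monitor.sense();R=np.array(s['ee_rot']);p=np.array(s['tcp_pos']);print(s['time_s'],p,s['wrist_force'],s['moment'],s['gripper_width'])
for n in('wrist','side'):
    d=cap(n);P=cloud(d);C=d['color'].astype(int)
    L=(P-p)@R  # tool frame
    m=(np.abs(L[...,0])<.07)&(np.abs(L[...,1])<.04)&(L[...,2]>-.01)&(L[...,2]<.2)&(np.asarray(d['range_z'])>0)
    print(n,m.sum())
    for a in np.arange(0,.16,.01):
        k=m&(L[...,2]>=a)&(L[...,2]<a+.01)
        if k.sum()>5: q=L[k]*1000;print(int(a*1000),k.sum(),'x',np.percentile(q[:,0],[2,50,98]).round(1),'y',np.percentile(q[:,1],[2,50,98]).round(1))
    if n=='side': cv2.imwrite('pics/s4.png',cv2.resize(d['color'][150:390,200:500],None,fx=2.5,fy=2.5)[:,:,::-1])
    else: save(d,'pics/w4.png')
E
```

```text
6.8 [ 0.52528498 -0.33185394  0.31402414] [-0.22936475  0.24194363 -3.41727753] [ 0.13656842 -0.08927395 -0.01956642] 0.22545842679893166
wrist 471
90 66 x [-2.8  3.3  9.4] y [-20.1   0.   20.3]
side 836
0 13 x [ 4.6  8.8 14.1] y [ 5.5  7.6 15.2]
10 11 x [ 5.1  8.  10.5] y [1.5 3.7 5.4]
20 24 x [ 4.9  9.6 12. ] y [-4.5  1.8  5. ]
30 29 x [ 1.8  8.5 11.6] y [-6.3  0.4  5.9]
40 38 x [ 1.8  8.9 12.6] y [-7.   0.3  5.9]
50 34 x [ 2.1  8.8 11.9] y [-6.8  1.   6.3]
60 35 x [ 3.7  8.8 11.8] y [-7.7 -0.1  6.3]
70 29 x [ 2.3  8.9 13.2] y [-7.6  1.3  5.7]
80 27 x [ 3.6  8.9 13.2] y [-5.4  1.2  5.9]
90 165 x [-7.2 10.7 22.1] y [-18.4   1.6  17.5]
100 102 x [-13.7  19.5  26.4] y [-17.9   5.8  18.9]
110 89 x [ 0.7 20.6 26. ] y [-18.5   3.7  18.8]
120 76 x [ 3.7 20.2 25.1] y [-18.6   3.3  19.1]
130 76 x [ 2.4 20.2 26.1] y [-18.8   4.7  19. ]
140 9 x [ 8.6 19.4 21.7] y [-9.8  7.4 16.2]
```

View pics/w4.png

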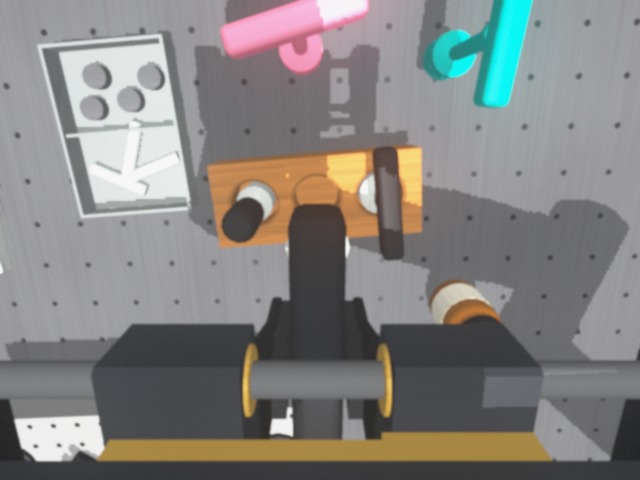

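The driver is held upright, with its shaft axis at tool x of about +3.4 mm and y of about 0. The stand's middle hole at (318,195) is empty and the neighbours have not moved. I carry it to the bore.

drive_tool(moves=[{"delta_pos": [-25,-1,0],"turn": 0,"claw": 0},{"delta_pos": [-50,-2,0],"turn": 0,"claw": 0},{"delta_pos": [-56,-3,0],"turn": 0,"claw": 0},{"delta_pos": [-56,-3,0],"turn": 0,"claw": 0},{"delta_pos": [-56,-3,0],"turn": 0,"claw": 0},{"delta_pos": [-56,-3,0],"turn": 0,"claw": 0},{"delta_pos": [-56,-3,0],"turn": 0,"claw": 0},{"delta_pos": [-56,-3,0],"turn": 0,"claw": 0},{"delta_pos": [-56,-3,0],"turn": 0,"claw": 0},{"delta_pos": [-50,-2,0],"turn": 0,"claw": 0},{"delta_pos": [-35,-1,0],"turn": 0,"claw": 0},{"delta_pos": [-14,0,0],"turn": 0.105,"claw": 0}])

```text
time_s: 8.4
tcp_pos: [0.5608, 0.2354, 0.3122]
ee_rot: [[-0.121, -0.993, -0.003], [-0.993, 0.121, -0.002], [0.002, 0.003, -1.0]]
wrist_force: [0.6, -0.4, -4.5]
gripper_width: 0.224
gripper_force: 30.0
```

drive_tool(moves=[{"delta_pos": [0,0,0],"turn": 0,"claw": 0},{"delta_pos": [0,0,0],"turn": 0,"claw": 0}])

```text
time_s: 8.65
tcp_pos: [0.5612, 0.2326, 0.3138]
ee_rot: [[-0.12, -0.993, -0.001], [-0.993, 0.12, -0.001], [0.001, 0.001, -1.0]]
wrist_force: [0.1, 0.1, -4.6]
gripper_width: 0.226
gripper_force: 30.0
```

```bash
cat > st.py <<'E'
from h import *
def st(T=(.5610,.2339),psi=-96.9):
    s=monitor.sense();R=np.array(s['ee_rot']);p=np.array(s['tcp_pos'])
    ps=np.degrees(np.arctan2(R[1,0],R[0,0]));e=np.array([T[0]-p[0],T[1]-p[1],0])@R*1000
    print(s['time_s'],'p',p.round(4),'psi',ps.round(2),'turn needed',np.radians(ps-psi).round(4),'tool dx,dy',e.round(1),'F',np.round(s['wrist_force'],1),'M',np.round(s['moment'],2),'w',round(s['gripper_width'],3),'J6',round(float(s['joints'][5]),1))
E
python3 -c "from st import *;st()"
```

```text
8.65 p [0.5612 0.2326 0.3138] psi -96.87 turn needed 0.0005 tool dx,dy [-1.3  0.4 -0. ] F [ 0.1  0.1 -4.6] M [ 0.1  -0.08 -0.02] w 0.226 J6 -44.6
```

drive_tool(moves=[{"delta_pos": [-1.3,0.4,20],"turn": 0,"claw": 0},{"delta_pos": [0,0,30],"turn": 0,"claw": 0},{"delta_pos": [0,0,20],"turn": 0,"claw": 0},{"delta_pos": [0,0,15],"turn": 0,"claw": 0},{"delta_pos": [0,0,15],"turn": 0,"claw": 0},{"delta_pos": [0,0,15],"turn": 0,"claw": 0},{"delta_pos": [0,0,8],"turn": 0,"claw": 0},{"delta_pos": [0,0,0],"turn": 0,"claw": 0}])

```text
time_s: 9.65
tcp_pos: [0.5611, 0.2346, 0.1909]
ee_rot: [[-0.121, -0.993, -0.001], [-0.993, 0.121, -0.001], [0.001, 0.001, -1.0]]
wrist_force: [0.4, -0.0, -3.9]
gripper_width: 0.226
gripper_force: 30.0
```

```bash
python3 -c "from st import *;st()"
```

```text
9.65 p [0.5611 0.2346 0.1909] psi -96.93 turn needed -0.0005 tool dx,dy [ 0.7 -0.   0. ] F [ 0.4 -0.  -3.9] M [ 0.09 -0.05  0.05] w 0.226 J6 -44.9
```

drive_tool(moves=[{"delta_pos": [0.6,0,7],"turn": 0,"claw": 0},{"delta_pos": [0,0,4],"turn": 0,"claw": 0},{"delta_pos": [0,0,3],"turn": 0,"claw": 0},{"delta_pos": [0,0,3],"turn": 0,"claw": 0},{"delta_pos": [0,0,0],"turn": 0,"claw": 0}])

```text
time_s: 10.28
tcp_pos: [0.5611, 0.2341, 0.1743]
ee_rot: [[-0.121, -0.993, -0.0], [-0.993, 0.121, -0.0], [0.0, 0.0, -1.0]]
wrist_force: [0.3, 0.2, -3.2]
gripper_width: 0.232
gripper_force: 30.0
```

```bash
python3 -c "from st import *;st()"
```

```text
10.275 p [0.5611 0.2341 0.1743] psi -96.93 turn needed -0.0006 tool dx,dy [0.2 0.1 0. ] F [ 0.3  0.2 -3.2] M [0.09 0.   0.01] w 0.232 J6 -44.8
```

drive_tool(moves=[{"delta_pos": [0,0,3],"turn": 0,"claw": 0},{"delta_pos": [0,0,3],"turn": 0,"claw": 0},{"delta_pos": [0,0,3],"turn": 0,"claw": 0},{"delta_pos": [0,0,3],"turn": 0,"claw": 0},{"delta_pos": [0,0,0],"turn": 0,"claw": 0}])

```text
time_s: 10.9
tcp_pos: [0.5611, 0.2342, 0.1621]
ee_rot: [[-0.121, -0.993, -0.0], [-0.993, 0.121, 0.0], [0.0, 0.0, -1.0]]
wrist_force: [-0.6, 1.3, -4.5]
gripper_width: 0.228
gripper_force: 30.0
```

```bash
python3 -c "from st import *;st()"
```

```text
10.9 p [0.5611 0.2342 0.1621] psi -96.94 turn needed -0.0007 tool dx,dy [0.3 0.  0. ] F [-0.6  1.3 -4.5] M [ 0.58  0.01 -0.02] w 0.228 J6 -44.8
```

drive_tool(moves=[{"delta_pos": [0,0,1.5],"turn": 0,"claw": 0},{"delta_pos": [0,0,1],"turn": 0,"claw": 0},{"delta_pos": [0,0,0],"turn": 0,"claw": 0}])

```text
time_s: 11.28
tcp_pos: [0.5612, 0.2341, 0.1602]
ee_rot: [[-0.121, -0.993, 0.0], [-0.993, 0.121, 0.0], [-0.0, -0.0, -1.0]]
wrist_force: [-0.5, 0.4, -3.2]
gripper_width: 0.226
gripper_force: 30.0
```

```bash
python3 -c "from st import *;st()"
```

```text
11.275 p [0.5612 0.2341 0.1602] psi -96.93 turn needed -0.0006 tool dx,dy [ 0.3  0.2 -0. ] F [-0.5  0.4 -3.2] M [0.66 0.19 0.03] w 0.226 J6 -44.8
```

drive_tool(moves=[{"delta_pos": [0,0,1],"turn": 0,"claw": 0},{"delta_pos": [0,-0.34,0],"turn": 0.1,"claw": 0},{"delta_pos": [0,-0.34,0],"turn": 0.1,"claw": 0},{"delta_pos": [0,0,0],"turn": 0,"claw": 0}])

```text
time_s: 11.78
tcp_pos: [0.5621, 0.2343, 0.1601]
ee_rot: [[-0.314, -0.949, 0.001], [-0.949, 0.314, 0.001], [-0.001, -0.001, -1.0]]
wrist_force: [-2.8, 1.7, 2.6]
gripper_width: 0.225
gripper_force: 30.0
```

```bash
python3 -c "from st import *;st()"
```

```text
11.775 p [0.5621 0.2343 0.1601] psi -108.3 turn needed -0.199 tool dx,dy [ 0.7  0.9 -0. ] F [-2.8  1.7  2.6] M [0.75 0.86 0.01] w 0.225 J6 -56.2
```

drive_tool(moves=[{"delta_pos": [0,-0.34,0],"turn": 0.1,"claw": 0},{"delta_pos": [0,-0.34,0],"turn": 0.1,"claw": 0},{"delta_pos": [0,-0.34,0],"turn": 0.1,"claw": 0},{"delta_pos": [0,-0.34,0],"turn": 0.1,"claw": 0}])

```text
time_s: 12.28
tcp_pos: [0.5633, 0.2337, 0.1601]
ee_rot: [[-0.66, -0.751, 0.001], [-0.751, 0.66, 0.001], [-0.001, -0.001, -1.0]]
wrist_force: [-2.7, 2.4, 2.2]
gripper_width: 0.23
gripper_force: 30.1
```

```bash
python3 -c "from st import *;st()"
```

```text
12.275 p [0.5633 0.2337 0.1601] psi -131.31 turn needed -0.6005 tool dx,dy [ 1.4  1.9 -0. ] F [-2.7  2.4  2.2] M [0.82 0.86 0.37] w 0.23 J6 -79.0
```

drive_tool(moves=[{"delta_pos": [0,-0.34,0],"turn": 0.1,"claw": 0},{"delta_pos": [0,-0.34,0],"turn": 0.1,"claw": 0},{"delta_pos": [0,0,0],"turn": 0,"claw": 0}])

```text
time_s: 12.65
tcp_pos: [0.5639, 0.2333, 0.1601]
ee_rot: [[-0.794, -0.607, 0.001], [-0.607, 0.794, 0.001], [-0.002, -0.0, -1.0]]
wrist_force: [-2.2, 1.3, 4.2]
gripper_width: 0.229
gripper_force: 30.1
```

```bash
python3 -c "from st import *;st()"
```

```text
12.65 p [0.5639 0.2333 0.1601] psi -142.61 turn needed -0.7977 tool dx,dy [ 1.9  2.3 -0. ] F [-2.2  1.3  4.2] M [0.8  0.79 0.03] w 0.229 J6 -90.3
```

drive_tool(moves=[{"delta_pos": [0,-0.2,0],"turn": 0.06,"claw": 0},{"delta_pos": [0,-0.2,0],"turn": 0.06,"claw": 0},{"delta_pos": [0,-0.1,0],"turn": 0.03,"claw": 0},{"delta_pos": [0,0,0],"turn": 0,"claw": 0}])

```text
time_s: 13.15
tcp_pos: [0.5643, 0.2328, 0.1601]
ee_rot: [[-0.877, -0.481, 0.002], [-0.481, 0.877, 0.001], [-0.002, -0.0, -1.0]]
wrist_force: [-4.1, 1.0, 5.5]
gripper_width: 0.229
gripper_force: 30.1
```

```bash
python3 -c "from st import *;st()"
```

```text
13.15 p [0.5643 0.2328 0.1601] psi -151.24 turn needed -0.9484 tool dx,dy [ 2.4  2.5 -0. ] F [-4.1  1.   5.5] M [0.84 0.87 0.27] w 0.229 J6 -98.9
```

drive_tool(moves=[{"delta_pos": [0,-0.1,0],"turn": 0.04,"claw": 0},{"delta_pos": [0,0,0],"turn": 0,"claw": 0}])

```text
time_s: 13.4
tcp_pos: [0.5644, 0.2327, 0.1601]
ee_rot: [[-0.895, -0.446, 0.002], [-0.446, 0.895, 0.001], [-0.002, -0.0, -1.0]]
wrist_force: [-3.2, 1.9, 5.0]
gripper_width: 0.225
gripper_force: 30.1
```

```bash
python3 -c "from st import *;st()"
```

```text
13.4 p [0.5644 0.2327 0.1601] psi -153.54 turn needed -0.9886 tool dx,dy [ 2.5  2.6 -0. ] F [-3.2  1.9  5. ] M [0.83 0.87 0.27] w 0.225 J6 -101.2
```

drive_tool(moves=[{"delta_pos": [0,-0.1,0],"turn": 0.03,"claw": 0},{"delta_pos": [0,0,0],"turn": 0,"claw": 0}])

```text
time_s: 13.65
tcp_pos: [0.5644, 0.2326, 0.1601]
ee_rot: [[-0.908, -0.419, 0.002], [-0.419, 0.908, 0.001], [-0.002, -0.0, -1.0]]
wrist_force: [-3.2, 3.1, 6.1]
gripper_width: 0.228
gripper_force: 30.1
```

```bash
python3 -c "from st import *;st()"
```

```text
13.65 p [0.5644 0.2326 0.1601] psi -155.25 turn needed -1.0184 tool dx,dy [ 2.6  2.6 -0. ] F [-3.2  3.1  6.1] M [0.81 0.87 0.27] w 0.228 J6 -102.9
```

drive_tool(moves=[{"delta_pos": [0,-0.1,0],"turn": 0.03,"claw": 0},{"delta_pos": [0,0,0],"turn": 0,"claw": 0}])

```text
time_s: 13.9
tcp_pos: [0.5646, 0.2325, 0.1601]
ee_rot: [[-0.92, -0.392, 0.002], [-0.392, 0.92, 0.001], [-0.002, -0.0, -1.0]]
wrist_force: [-2.9, 1.4, 5.0]
gripper_width: 0.226
gripper_force: 30.3
```

```bash
python3 -c "from st import *;st()"
```

```text
13.9 p [0.5646 0.2325 0.1601] psi -156.9 turn needed -1.0472 tool dx,dy [ 2.8  2.7 -0. ] F [-2.9  1.4  5. ] M [0.79 0.75 0.63] w 0.226 J6 -104.5
```

drive_tool(moves=[{"delta_pos": [0,-0.1,0],"turn": 0.03,"claw": 0},{"delta_pos": [0,0,0],"turn": 0,"claw": 0}])

```text
time_s: 14.15
tcp_pos: [0.5648, 0.2324, 0.1601]
ee_rot: [[-0.931, -0.365, 0.002], [-0.365, 0.931, 0.0], [-0.002, -0.001, -1.0]]
wrist_force: [-3.3, 1.0, 5.4]
gripper_width: 0.225
gripper_force: 30.6
```

```bash
python3 -c "from st import *;st()"
```

```text
14.15 p [0.5648 0.2324 0.1601] psi -158.62 turn needed -1.0771 tool dx,dy [ 3.   2.8 -0. ] F [-3.3  1.   5.4] M [0.72 0.57 0.81] w 0.225 J6 -106.2
```

drive_tool(moves=[{"delta_pos": [0,-0.1,0],"turn": 0.03,"claw": 0},{"delta_pos": [0,0,0],"turn": 0,"claw": 0}])

```text
time_s: 14.4
tcp_pos: [0.565, 0.2324, 0.1601]
ee_rot: [[-0.942, -0.336, 0.003], [-0.336, 0.942, 0.0], [-0.003, -0.001, -1.0]]
wrist_force: [-1.8, 0.5, 5.0]
gripper_width: 0.235
gripper_force: 31.0
```

```bash
python3 -c "from st import *;st()"
```

```text
14.4 p [0.565  0.2324 0.1601] psi -160.34 turn needed -1.1072 tool dx,dy [ 3.3  2.8 -0. ] F [-1.8  0.5  5. ] M [0.69 0.38 0.81] w 0.235 J6 -107.9
```

Mz rises well past the 0.25 N m friction and levels off at 0.81 N m, where the bar begins to twist in the pads, so the nut is on its stop. I unwind slightly, within the play, and release.

drive_tool(moves=[{"delta_pos": [0,0.2,-0.5],"turn": -0.06,"claw": 0},{"delta_pos": [0,0,0],"turn": 0,"claw": 0},{"delta_pos": [0,0,0],"turn": 0,"claw": 0.5},{"delta_pos": [0,0,0],"turn": 0,"claw": 0.5},{"delta_pos": [0,0,0],"turn": 0,"claw": 0.5},{"delta_pos": [0,0,0],"turn": 0,"claw": 0.5},{"delta_pos": [0,0,-10],"turn": 0,"claw": 0.5},{"delta_pos": [0,0,-30],"turn": 0,"claw": 0.5},{"delta_pos": [0,0,-40],"turn": 0,"claw": 0.5},{"delta_pos": [0,0,-40],"turn": 0,"claw": 0.5},{"delta_pos": [0,0,-30],"turn": 0,"claw": 0.5},{"delta_pos": [0,0,0],"turn": 0,"claw": 0.5}])

```text
time_s: 15.9
tcp_pos: [0.5651, 0.2327, 0.3136]
ee_rot: [[-0.921, -0.389, 0.006], [-0.389, 0.921, 0.004], [-0.007, 0.001, -1.0]]
wrist_force: [-0.5, 0.5, -0.7]
gripper_width: 0.494
gripper_force: 0.0
```

```bash
python3 - <<'E'
from st import *
st()
d=cap('wrist');save(d,'pics/w5.png');P=cloud(d);C=d['color'].astype(int)
D=np.hypot(P[...,0]-.5606,P[...,1]-.2305)
m=(P[...,2]>.165)&(P[...,2]<.2)&(D<.065)&(C.max(-1)<90)
q=P[m];z=np.median(q[:,2]);v,u=np.where(m);w=plane(d,u,v,z)[:,:2]
print(m.sum(),z,cv2.minAreaRect((w*1000).astype(np.float32)))
f=cv2.fitLine(w.astype(np.float32),cv2.DIST_L2,0,.01,.01).ravel();print(np.degrees(np.arctan2(f[1],f[0])))
E
```

```text
15.9 p [0.5651 0.2327 0.3136] psi -157.08 turn needed -1.0504 tool dx,dy [ 3.3  2.7 -0. ] F [-0.5  0.5 -0.7] M [ 0.1  -0.15 -0.02] w 0.494 J6 -104.7
3013 0.18890122467655807 ((559.665283203125, 229.44989013671875), (98.16839599609375, 18.968780517578125), 23.615314483642578)
23.015272
```

View pics/w5.png

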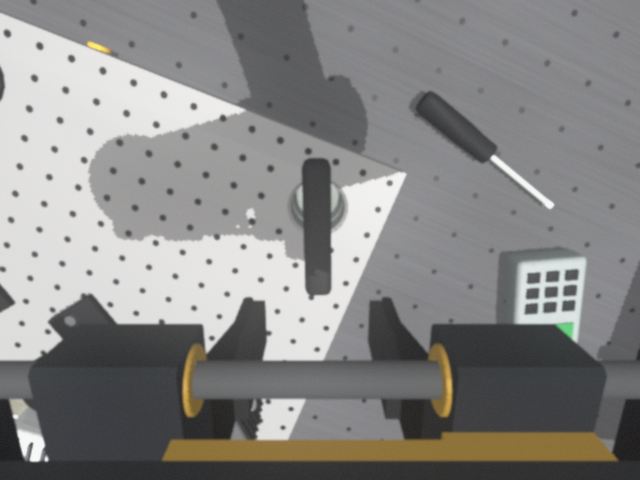

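The driver stands alone on the nut, with its bar spanning (305–330, 158–293). The bar top is at 0.189 m (0.188 expected when seated), it is centred within 1.5 mm of the bore axis, and it has turned about 60° including play. The gripper is clear.

```bash
python3 -c "from h import *;print(ticket.finish_job())"
```

```text
the job is handed in; nothing more can be done
None
```

The lock nut was turned clockwise until it came up tight on its stop (0.81 N m against about 0.25 N m friction), the long driver stands upright and fully seated on it with the gripper clear, and the job was handed in at about 16 s.

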